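Pop the rotor off the mini centrifuge with its puller

ROBOT

A 6-joint arm with a two-finger parallel gripper is mounted at the origin on a cart in front of the work surface, level with it; the furniture and walls round the work are solid. World frame = base frame: x ahead of the robot, y to its left, z up, the work surface at z = 0. Lengths are in m, angles in rad, forces in N, time in s.
With the tool pointing down it reaches from about 0.325 to 0.85 m from the base axis. Payload 4.4 kg.
Tool frame: the origin (TCP) lies midway between the tips of the shut fingers; the grasp point (between the pads) lies 19 mm behind it; z points along the fingers, y is the line along which they close (so a half turn about z gives the same grasp; the last joint's range is limited). The gripper opens to 94 mm and grips with 3 to 60 N. Pads are 16 mm wide; open, the fingers measure 119 mm over their backs; the gripper's body (75 mm by 177 mm) begins 78 mm behind the grasp point.
Start: joints at [1.026, 0.207, 1.542, -0, 1.393, -0.15], TCP at [0.221, 0.531, 0.205] pointing down, gripper open.
Joint ranges: [-2.73, 2.73], [-0.86, 2.22], [0.23, 2.46], [-1.11, 4.25], [0.08, 2.63], [-2.82, 2.82]. Speed limits (rad/s): [2.79, 2.79, 3.14, 3.14, 3.14, 3.14].

INTERFACE

Orientations are given as a unit quaternion [w, x, y, z].
In Python, from rig import r gives the robot as it stands. The module is installed in compiled form; this text tells all that it offers.
- The arm moves only by the shell command python3 -m pendant 'ROWS' [FORCE]. ROWS is JSON, a list of rows, each a list of 7 numbers: the finger opening in cm, from 0 to 9.4, then the shift along the tool's x, y, z in cm, then the turn, a rotation vector about the tool's x, y, z in rad. In form: [[claw, x, y, z, rx, ry, rz], ...]. A call has 1 to 10 rows; each row shifts and turns the commanded pose from where the row before left it, along the tool's axes as they then stand; what a row does not reach is not made up. A row lasts 1/10 s, in which the tool goes at most 50 mm and 8.59 degrees, less where a joint would pass 70% of its speed; a pose out of reach is approached as far as the arm can. A call with a gripper value outside its range is refused whole. The fingers move at their own pace and stop on an object; FORCE is the grip in N (left out, the last holds). Time passes only in rows, so rows that do not move let the fingers close. It gives the time, the measured TCP pose, the force, the opening and the grip force at its end, in the units of the state.
- r.observe(): the state, without advancing time (a new reading comes with each control period).
- r.get_image(name): name is "side" or "top" or "wrist"; returns a dict with "pixels" (480x640x3 uint8, red, green, blue), "fx", "fy", "cx", "cy" (pixels), "R" (3x3) and "t" (3): a world point X has camera coordinates R X + t. Camera axes: x right, y down, z forward; pixel columns grow to the right and rows downward; lengths in m; the calibration is good to about 2 mm. A picture is of the moment at which its call begins. There is no depth.
- r.job_done(): hands the job in; it is judged then, once.
The state is a dict: "time": time; "q": joint angles; "joint_vel": joint speeds; "joint_torque": joint torques, N m; "tool_pos": TCP position; "tool_rot": TCP orientation; "wrist_force": force on the tool from outside, world axes, zero at the start; "ft_torque": the same for the moment, N m; "grip_width": finger opening in m; "gripper_force": force on a finger pad.
Only numpy, scipy, OpenCV 4.12 (cv2) and the standard library are available. Lean on these libraries where they do the work, as an engineer would, in place of code of your own. Each camera call takes 0.05 s, during which the arm holds its last target. There are 200 camera calls.

TASK

A tube has leaked in the mini centrifuge, so its rotor has to come off for cleaning without the gripper or arm touching it. Take the rotor puller, slide its prongs in under the rotor, pull straight up until the rotor pops off the spindle, and carry it level to the green mat. Set it down gently, right way up, on the mat, slide the puller out from under it, and leave the puller standing upright on the desk or mat, clear of the rotor; do not disturb the bottle, beaker and cup.

Things in the scene. Friction and masses are not known exactly. Their poses are not given: they have to be found in the camera images.
- rotor: Blue six-place centrifuge rotor, round, 0.10 to 0.19 kg. Origin: centre of the hub's lower end; z up its axis. Hub 34 mm diameter from 0 to 18 mm, then a disc 84 mm diameter with a flat underside at 18 mm and its rim from 18 to 27 mm, narrowing above to a black centre cap with its top at 45 mm. A blind bore, 19 mm wide and 27 mm deep, opens at the hub's lower end.
- rotor_seat (a point): Top of the spindle's shoulder on the centrifuge, on the axis, 86 mm above the desk and 6 mm above the deck. The rotor's origin sits here at the start, leaving a free gap of 24 mm between deck and disc. Two spring noses hold it: pulling straight up takes roughly 10 to 18 N over the first 4 mm, then it pops; it must rise 25 mm to clear the spindle.
- centrifuge: White and blue mini centrifuge, 165 mm deep, 150 mm wide, fixed. Origin: on the desk, straight below the rotor's axis; z up; the front with dial and switch faces -x. Its flat deck, a disc of 71 mm radius, is 80 mm above the desk, without a rim. The open clear lid begins 70 mm behind the axis (+x), leans backward and reaches 0.24 m above the desk, so come in from -x.
- puller: Rotor puller, 0.24 kg: steel stirrup with a red grip, standing upright on two flat prongs. Origin: centre of its underside, midway between the prongs; z up; x along the prongs to their front end. 92 mm long (x), 104 mm wide (y), 118 mm high. Legs 96 mm apart inside, at x -32 to +32; crossbar from 57 to 62 mm above the origin.
- puller_fork (a point): On the puller's axis, level with the top of its prongs, 4 mm above its origin. Prongs 4 mm thick; inner edges at y = +22 and -22, so a 44 mm gap, open at both ends, takes the hub. Front tips (x 42 to 46) rise 3 mm above this point, rear stops (x -46 to -42) 10 mm. The disc lies between tips and stops when the axes agree within about 6 mm in x and 5 mm in y.
- puller_grip (a point): Centre of the puller's red grip block, 90 mm straight above the puller's origin. The block is 20 mm thick in the puller's y and 34 mm in x, its straight part from 67 to 111 mm above the puller's origin, with a slightly wider foot and top (28 mm in y, 40 mm in x).
- mat: Dark green ribbed rubber bench mat, 150 mm (x) by 200 mm (y), 5 mm thick, flat and fixed on the desk. Origin: centre of its underside.
- buffer_bottle: White reagent bottle with a green screw cap, 50 mm wide, 118 mm high, loose. Origin: centre of its underside.
- beaker: Clear beaker, 62 mm wide, 70 mm high, loose. Origin: centre of its underside.
- cup: Clear specimen cup, 50 mm wide, 79 mm high, loose. Origin: centre of its underside.
Not all that is in view belongs to the job. Leave any purple or turquoise look-alike of the puller alone.

How it is judged:
On the way, in this order (a step that is already met when the one before it is completed fails the run):
1. the puller's prongs are under the rotor's disc while the rotor still sits on its spindle (horizontal distance between puller and rotor below 0.018 m and z of puller in the frame of rotor below 0.014 m and angle between puller's own z axis and vertical below 0.2 rad and distance of rotor from where it was at the start of the episode below 0.004 m), for 0.1 s.
2. the rotor is off the spindle, carried level on the puller's prongs (horizontal distance between puller and rotor below 0.018 m and z of rotor in the frame of centrifuge above 0.114 m and angle between rotor's own z axis and vertical below 0.25 rad and z of puller in the frame of rotor above 0.008 m and contact force between puller and rotor above 0.3 N), for 0.2 s.
At the end, for the whole second after the job is handed in: Rotor at rest, upright (0.1 rad), standing on its hub on the mat (axis within 58 mm of the mat's centre in x, 83 mm in y); puller at rest, upright (0.15 rad), released on desk or mat, not touching the rotor, its centre at least 80 mm from the rotor's axis (x of rotor in the frame of mat between -0.058 and 0.058 m and y of rotor in the frame of mat between -0.083 and 0.083 m and height (world z) of rotor below 0.01 m and angle between rotor's own z axis and vertical below 0.1 rad and linear speed of each of rotor, puller below 0.02 m/s and horizontal distance between puller and rotor above 0.08 m and contact force between puller and rotor below 0.05 N and angle between puller's own z axis and vertical below 0.15 rad and height (world z) of puller below 0.012 m).
It fails at once if the gripper or arm touches the rotor (contact force between any of the fingers, the arm and rotor above 0.5 N).
It fails at once if the rotor is tipped by more than 0.5 rad (angle between rotor's own z axis and vertical above 0.5 rad).
It fails at once if the rotor is dropped or banged down (more than 14 N on the mat) (contact force between rotor and mat above 14 N).
It fails at once if the bottle, beaker or cup is moved by more than 25 mm or tipped by more than 0.5 rad (distance of any of buffer_bottle, beaker, cup from where it was at the start of the episode above 0.025 m or angle between any of buffer_bottle, beaker, cup's own z axis and vertical above 0.5 rad).
It also fails if it takes over 67 s, if anything falls off the work surface, if the arm or the gripper's body presses on something with over 40 N, if the wrist force passes 120 N, or if a joint passes its speed limit or range.

## Working session

There is one attempt and no reset: what is moved stays moved. The work goes in short steps, Python scripts to look and compute and a shell command to move; the robot and the scene stay as the last step left them, time stands still between calls to the robot, and variables do not carry over. Pictures are saved under pics/ and viewed, at most 10 in all, crops included, and the job is handed in when it is done.

```bash
mkdir -p pics && cat > h.py <<'E'
import numpy as np, cv2, pickle
from rig import r
def snap(n,tag):
    d=r.get_image(n); pickle.dump(d,open(f'pics/{tag}.pkl','wb'))
    cv2.imwrite(f'pics/{tag}.png',d['pixels'][:,:,::-1]); return d
def load(tag): return pickle.load(open(f'pics/{tag}.pkl','rb'))
def onz(d,u,v,z):
    R=np.array(d['R']);t=np.array(d['t'])
    c=-R.T@t; k=R.T@np.array([(u-d['cx'])/d['fx'],(v-d['cy'])/d['fy'],1])
    return c+k*(z-c[2])/k[2]
def proj(d,X):
    p=np.array(d['R'])@np.array(X)+np.array(d['t']); return d['fx']*p[0]/p[2]+d['cx'],d['fy']*p[1]/p[2]+d['cy']
E
python3 - <<'E'
from h import *
for n in('top','side'):
    d=snap(n,n+'0'); print(n,-np.array(d['R']).T@np.array(d['t']),d['fx'])
s=r.observe(); print(s)
E
```

```text
top [0.38009933 0.03452698 0.92618471] 433.7681701064848
side [0.57053161 1.19240188 0.64964167] 493.46057207853096
{'time': 0.1, 'q': array([ 1.02546626e+00,  2.07366276e-01,  1.54279510e+00,  9.69267870e-06,
        1.39350925e+00, -1.50518662e-01]), 'joint_vel': array([-2.41431879e-05, -1.97206904e-03, -2.38347069e-03, -8.20557953e-04,
       -2.71518974e-04,  1.29330155e-03]), 'joint_torque': array([-1.50522037e-04, -3.71862030e+01, -2.82293433e+01,  7.00610247e-02,
        3.11067619e-02, -5.39428095e-05]), 'tool_pos': array([0.2207992 , 0.53012671, 0.20439664]), 'tool_rot': array([-3.58723010e-04,  1.96126816e-01,  9.80577989e-01, -9.75105933e-04]), 'wrist_force': array([0.44322156, 0.6901445 , 0.0605367 ]), 'ft_torque': array([0.00649217, 0.02882587, 0.03521463]), 'gripper_force': 0.0, 'grip_width': 0.0940066561453456}
```

View pics/top0.png

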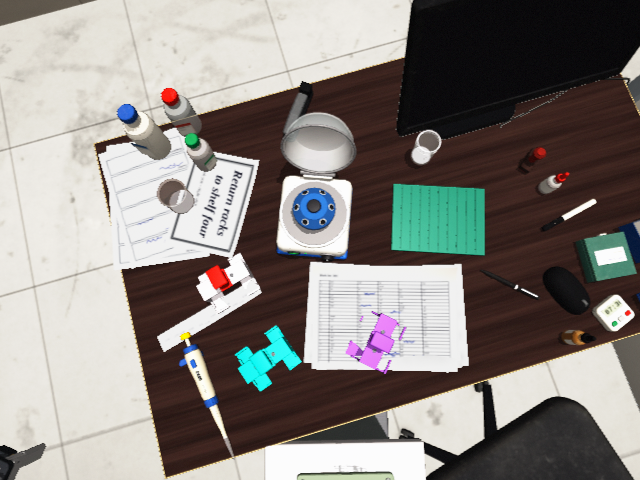

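View pics/side0.png

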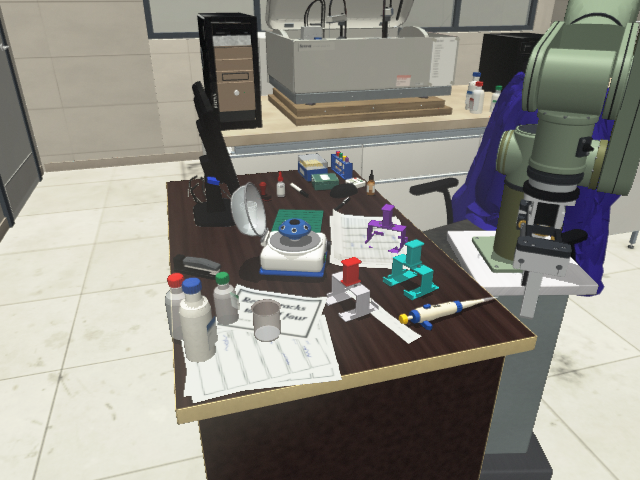

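```bash
python3 - <<'E'
from h import *
d=load('top0'); s=load('side0')
im=d['pixels'][:,:,::-1]; 
a=cv2.resize(im[245:345,145:265],None,fx=6,fy=6,interpolation=cv2.INTER_CUBIC); cv2.imwrite('pics/c_pul.png',a)
print('rotor cap',onz(d,315,206,.131)[:2],'rim',onz(d,314.5,209,.113)[:2])
print('red',onz(d,217,277,.114)[:2])
for p in [(393,184),(485,187),(485,255),(391,250)]: print('mat',onz(d,*p,.005)[:2])
for n,p,z in[('cup',(426,145),.04),('bottle',(193,140),.118),('beaker',(175,195),.03)]: print(n,onz(d,*p,z)[:2])
for p in[(277,256),(352,262)]: print('cf front',onz(d,*p,.0)[:2])
E
```

```text
rotor cap [0.60461086 0.04459668] rim [0.60371278 0.04592097]
red [0.47573023 0.23279811]
mat [ 0.6858446  -0.12716823]
mat [ 0.67340426 -0.32821875]
mat [ 0.52230292 -0.31459683]
mat [ 0.53806692 -0.11504407]
cup [ 0.75999741 -0.19661735]
bottle [0.75074649 0.2849733 ]
beaker [0.66574314 0.34773018]
cf front [0.5318043  0.13095722]
cf front [ 0.51476969 -0.03076738]
```

View pics/c_pul.png

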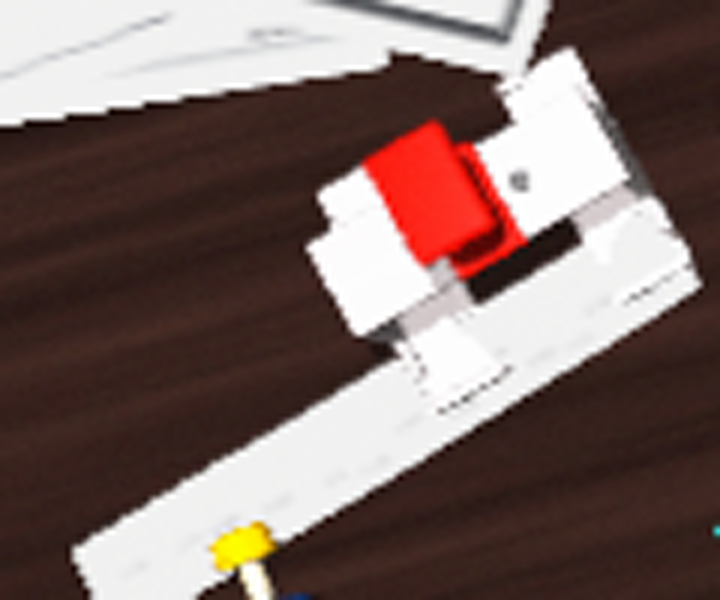

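```bash
python3 - <<'E'
from h import *
d=load('top0'); s=load('side0')
a=cv2.resize(s['pixels'][215:335,240:400,::-1],None,fx=5,fy=5,interpolation=cv2.INTER_CUBIC); cv2.imwrite('pics/c_side.png',a)
P=lambda u,v,z:onz(d,145+u/6,245+v/6,z)[:2]
# crossbar edges (z .062): lower-left corner & right lower corner ; red grip front edges (z .118)
for q in [((355,335),(630,180),.062),((310,245),(575,110),.062),((425,262),(500,215),.118),((365,158),(438,120),.118)]:
    a,b=P(*q[0],q[2]),P(*q[1],q[2]); v=a-b; print(a,b,np.hypot(*v),'yaw of x',np.degrees(np.arctan2(-v[0],v[1])))
print('grip', P(432,190,.118))
E
```

```text
[0.43477819 0.27025834] [0.48432757 0.17902862] 0.10381715763947973 yaw of x 28.50760999931033
[0.4650281  0.28607214] [0.50843774 0.19770343] 0.09845519421229014 yaw of x 26.161799197318945
[0.45338739 0.23360348] [0.46753617 0.21034689] 0.0272223613556576 yaw of x 31.31537669664998
[0.48648379 0.25315066] [0.49798221 0.23035037] 0.02553560274677275 yaw of x 26.762290154083015
grip [0.47588868 0.23183337]
```

View pics/c_side.png

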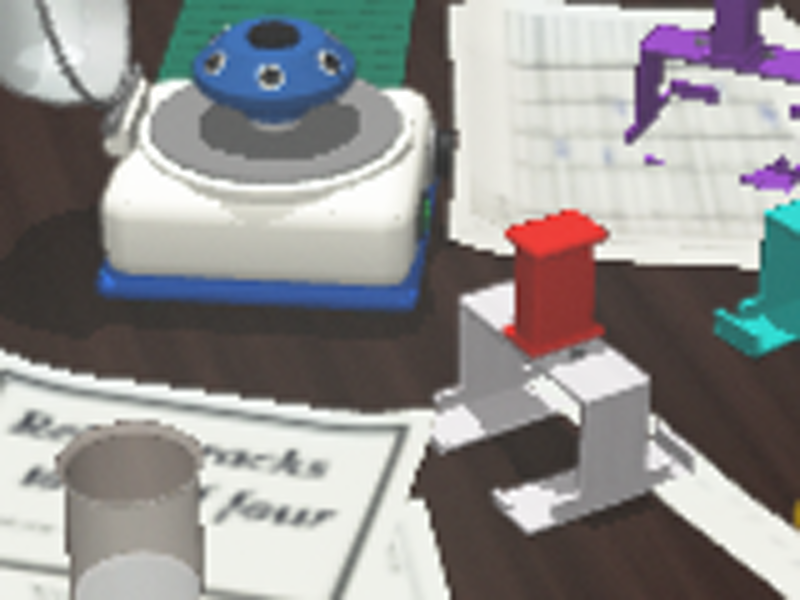

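The puller's tall stops are on its robot side (crop 670,445) and its low tips point away at (435,440), so its front faces +x. It is at about (0.475, 0.232), yaw about 27.5°. The rotor is at about (0.604, 0.045). I'll move above the puller.

```bash
python3 -m pendant '[[9.4,-4,-2,0,0,0,0],[9.4,-4.4,-2.2,0,0,0,0],[9.4,-4.4,-2.2,0,0,0,0],[9.4,-4.4,-2.2,0,0,0,0],[9.4,-4.4,-2.2,0,0,0,0],[9.4,-4.4,-2.2,0,0,0,0],[9.4,-4.4,-2.2,0,0,0,0],[9.4,-4.4,-2.2,0,0,0,0]]' && python3 -m pendant '[[9.4,0,0,0,0,0,-0.146],[9.4,0,0,0,0,0,-0.146],[9.4,0,0,0,0,0,-0.146],[9.4,0,0,0,0,0,-0.146],[9.4,0,0,0,0,0,-0.146],[9.4,0,0,0,0,0,-0.146],[9.4,0,0,0,0,0,0]]'
cat >> h.py <<'E'
from scipy.spatial.transform import Rotation as Ro
def to(x,y,z,yaw):
    """tool down, tool y along puller y, puller yaw deg; remaining move in tool axes (cm), tilt/turn rotvec"""
    s=r.observe(); q=s['tool_rot']; A=Ro.from_quat([q[1],q[2],q[3],q[0]])
    a=np.radians(yaw+90); Y=np.array([np.cos(a),np.sin(a),0]); Z=np.array([0,0,-1.]); X=np.cross(Y,Z)
    T=Ro.from_matrix(np.c_[X,Y,Z])
    print('t',s['time'],'pos',s['tool_pos'].round(4),'shift cm',(A.inv().apply(np.array([x,y,z])-s['tool_pos'])*100).round(2),'turn',(A.inv()*T).as_rotvec().round(3),'q',s['q'].round(2),'F',s['wrist_force'].round(1),'w',s['grip_width'],s['gripper_force'])
E
python3 - <<'E'
from h import *
to(.475,.232,.2,27.5)
d=snap('wrist','w1'); print(proj(d,(.475,.232,.118)))
E
```

```text
time: 0.9
tool_pos: [0.4761, 0.2345, 0.2051]
tool_rot: [-0.0, 0.196, 0.981, -0.0]
wrist_force: [1.2, 0.1, -0.5]
grip_width: 0.094
gripper_force: 0.0
time: 1.6
tool_pos: [0.4751, 0.2362, 0.2049]
tool_rot: [-0.001, -0.238, 0.971, -0.0]
wrist_force: [-0.2, -0.6, -0.1]
grip_width: 0.0939
gripper_force: 0.0
t 1.6 pos [0.4751 0.2362 0.2049] shift cm [ 0.2  -0.36  0.49] turn [ 0.    -0.001  0.001] q [ 0.3   0.11  1.65 -0.    1.38 -1.75] F [-0.2 -0.6 -0.1] w 0.0938833999371733 0.0
(np.float64(315.6547739267506), np.float64(237.60512256831748))
```

View pics/w1.png

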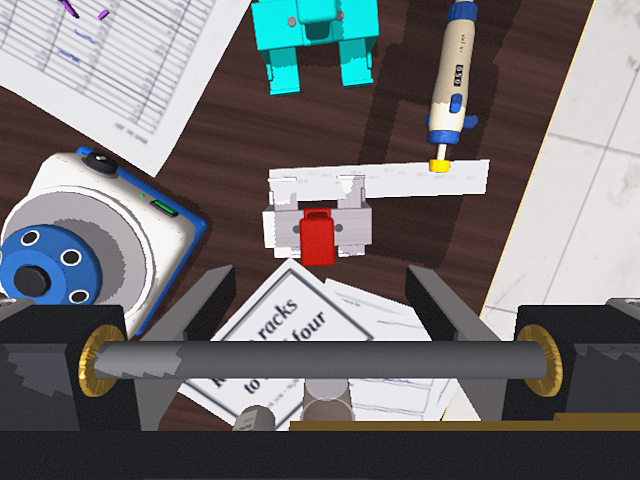

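Wrist view: the red grip top is centred at about (317,241) and the crossbar runs (264,212)–(371,208). That agrees with the estimate to within a few mm.

```bash
python3 - <<'E'
from h import *
d=load('w1')
im=d['pixels'].astype(int); m=((im[...,0]>150)&(im[...,1]<70)&(im[...,2]<70)).astype(np.uint8)
m[:150]=0
p=np.argwhere(m); print(p.min(0),p.max(0))
for v in range(208,270,4):
    c=np.where(m[v])[0]; print(v,(c.min(),c.max()) if len(c) else '')
print(onz(d,317,242,.118))
for a,b,z in[((264,212),(371,208),.062),((300,264),(334,263),.118),((267,256),(370,246),.062)]:
    v=onz(d,*b,z)-onz(d,*a,z); print(np.hypot(*v[:2]),np.degrees(np.arctan2(-v[0],v[1])))
print(onz(d,317.5,210,.062), onz(d,318,248,.062))
E
```

```text
[208 300] [265 333]
208 (np.int64(325), np.int64(328))
212 (np.int64(304), np.int64(330))
216 (np.int64(304), np.int64(329))
220 (np.int64(301), np.int64(332))
224 (np.int64(300), np.int64(333))
228 (np.int64(300), np.int64(333))
232 (np.int64(300), np.int64(333))
236 (np.int64(301), np.int64(332))
240 (np.int64(301), np.int64(333))
244 (np.int64(301), np.int64(333))
248 (np.int64(301), np.int64(333))
252 (np.int64(302), np.int64(333))
256 (np.int64(302), np.int64(333))
260 (np.int64(302), np.int64(333))
264 (np.int64(302), np.int64(332))
268 
[0.47772092 0.23461967 0.118     ]
0.10143529270107064 29.66904331265152
0.0276598893217035 29.260585440251496
0.10095598979390019 33.259654116356835
[0.46276637 0.2269451  0.062     ] [0.49568681 0.24457125 0.062     ]
```

```bash
python3 -m pendant '[[7,0,-0.3,3,0,0,-0.017],[7,0,0,4,0,0,0],[7,0,0,4,0,0,0],[7,0,0,2.3,0,0,0],[7,0,0,0,0,0,0],[0,0,0,0,0,0,0],[0,0,0,0,0,0,0],[0,0,0,0,0,0,0],[0,0,0,0,0,0,0],[0,0,0,0,0,0,0]]' 50
python3 -c "
from h import *
to(.477,.234,.072,28.5)"
```

```text
time: 2.65
tool_pos: [0.4775, 0.2339, 0.0734]
tool_rot: [0.001, -0.246, 0.969, 0.0]
wrist_force: [0.3, -0.3, -0.8]
grip_width: 0.0334
gripper_force: 0.0
t 2.65 pos [0.4775 0.2339 0.0734] shift cm [0.04 0.04 0.14] turn [-0.     0.002  0.001] q [ 0.29  0.26  1.77 -0.    1.11 -1.78] F [ 0.3 -0.3 -0.8] w 0.03341999289129435 0.0
```

```bash
python3 -m pendant '[[0,0,0,0,0,0,0],[0,0,0,0,0,0,0],[0,0,0,0,0,0,0],[0,0,0,-1,0,0,0],[0,0,0,-2.5,0,0,0],[0,0,0,-3.5,0,0,0],[0,0,0,-3.5,0,0,0],[0,0,0,-1,0,0,0],[0,0,0,0,0,0,0]]' 50
python3 -c "
from h import *
to(.455,.061,.18,-6)"
```

```text
time: 3.55
tool_pos: [0.4779, 0.2338, 0.189]
tool_rot: [0.002, -0.247, 0.969, -0.0]
wrist_force: [0.1, -0.3, -2.8]
grip_width: 0.0271
gripper_force: 49.9
t 3.55 pos [0.4779 0.2338 0.189 ] shift cm [ 10.28 -14.09   0.88] turn [0.    0.004 0.603] q [ 0.29  0.13  1.67 -0.    1.34 -1.78] F [ 0.1 -0.3 -2.8] w 0.027142658670985465 49.94393348693848
```

```bash
python3 - <<'E'
from h import *
d=snap('wrist','w2'); s=snap('side','s2')
a=d['pixels'][120:420,160:480,::-1]
uv=proj(s,r.observe()['tool_pos']); u,v=int(uv[0]),int(uv[1]); print(u,v)
b=s['pixels'][v-75:v+75,u-80:u+80,::-1]
cv2.imwrite('pics/c2.png',np.hstack([cv2.resize(a,(400,375)),cv2.resize(b,(400,375),interpolation=cv2.INTER_CUBIC)]))
E
```

```text
352 231
```

View pics/c2.png

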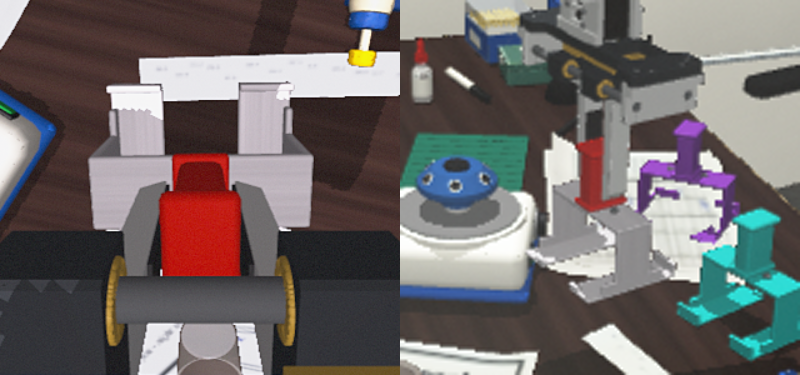

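```bash
python3 - <<'E'
from h import *
d=load('w2'); R=np.array(d['R']);t=np.array(d['t']); c=-R.T@t; print('cam',c,'f',d['fx'],'fwd',R[2])
s=r.observe(); p=s['tool_pos']; z0=p[2]-.0734
X=np.array([np.cos(np.radians(28.5)),np.sin(np.radians(28.5)),0]); Y=np.array([-X[1],X[0],0])
o=np.array([p[0],p[1],z0])
for n,v in dict(topL=(-.020,.014,.118),topR=(-.020,-.014,.118),barL=(-.032,.052,.062),barR=(-.032,-.052,.062),stopL=(-.046,.022,.014),stopR=(-.046,-.022,.014)).items():
    u=np.array(proj(d,o+X*v[0]+Y*v[1]+np.array([0,0,v[2]]))); print(n,u.round(1),'crop',((u-[160,120])*1.25).round(0))
im=d['pixels'].astype(int); m=(im[...,0]>120)&(im[...,1]<60)&(im[...,2]<60)
for v in range(240,345,8):
    cc=np.where(m[v])[0]; print(v,cc.min(),cc.max(), end='; ') if len(cc) else None
E
```

```text
cam [0.41816005 0.20100637 0.36832722] f 343.8410011527105 fwd [ 0.21225388  0.11567044 -0.9703446 ]
topL [355.2 263.3] crop [244. 179.]
topR [288.8 263.3] crop [161. 179.]
barL [412.4 212.5] crop [316. 116.]
barR [230.5 212.4] crop [ 88. 116.]
stopL [352.7 180.8] crop [241.  76.]
stopR [289.6 180.8] crop [162.  76.]
248 298 342; 256 298 342; 264 298 342; 272 299 341; 280 287 352; 288 288 351; 296 288 351; 304 289 351; 312 289 351; 320 289 351; 328 290 351; 336 290 351;
```

The grip width reads 27 mm rather than 20, so the pads are on the wide top rather than the straight block. I'll put the puller down and regrasp it lower and further forward.

```bash
python3 -m pendant '[[0,0,0,3.5,0,0,0],[0,0,0,4,0,0,0],[0,0,0,3,0,0,0],[0,0,0,0.7,0,0,0],[0,0,0,0,0,0,0]]' 50 && python3 -m pendant '[[0,0,0,0.2,0,0,0],[0,0,0,0.1,0,0,0],[0,0,0,0,0,0,0]]' 50
```

```text
time: 4.15
tool_pos: [0.4744, 0.233, 0.0729]
tool_rot: [-0.003, -0.247, 0.969, -0.0]
wrist_force: [-0.4, 0.7, -2.1]
grip_width: 0.0275
gripper_force: 49.9
time: 4.45
tool_pos: [0.4766, 0.2335, 0.0722]
tool_rot: [-0.0, -0.246, 0.969, -0.0]
wrist_force: [0.3, 1.2, -1.8]
grip_width: 0.0275
gripper_force: 49.9
```

```bash
for i in 1 2 3; do python3 -m pendant '[[0,0,0,0.1,0,0,0],[0,0,0,0.1,0,0,0],[0,0,0,0,0,0,0]]' 50 | grep -E "pos|wrist|width"; done
```

```text
tool_pos: [0.4781, 0.2342, 0.0716]
wrist_force: [0.7, 1.0, 3.2]
grip_width: 0.0275
tool_pos: [0.4785, 0.2344, 0.0714]
wrist_force: [-3.2, -0.1, 14.1]
grip_width: 0.0274
tool_pos: [0.4786, 0.2344, 0.0714]
wrist_force: [-7.6, -2.1, 24.3]
grip_width: 0.0271
```

```bash
python3 -m pendant '[[5,0,0,-0.4,0,0,0],[5,0,0,0,0,0,0],[5,0,0,0,0,0,0],[5,-0.4,0,0,0,0,0],[5,0,0,0,0,0,0]]' && python3 - <<'E'
from h import *
to(.477,.234,.069,28.5)
d=snap('wrist','w3'); im=d['pixels'].astype(int); m=(im[...,0]>120)&(im[...,1]<60)&(im[...,2]<60)
for v in range(240,345,8):
    cc=np.where(m[v])[0]; print(v,cc.min(),cc.max(), end='; ') if len(cc) else None
print(onz(d,319.5,276,.118))
E
```

```text
time: 5.85
tool_pos: [0.4804, 0.2355, 0.0698]
tool_rot: [-0.0, -0.247, 0.969, -0.0]
wrist_force: [1.2, -0.2, -0.3]
grip_width: 0.0498
gripper_force: 0.0
t 5.85 pos [0.4804 0.2355 0.0698] shift cm [0.37 0.03 0.08] turn [ 0.    -0.001  0.001] q [ 0.29  0.28  1.76 -0.    1.11 -1.77] F [ 1.2 -0.2 -0.3] w 0.049783022103917 0.0
240 300 340; 248 298 343; 256 298 342; 264 298 342; 272 289 352; 280 288 353; 288 288 353; 296 288 353; 304 288 352; 312 288 352; 320 288 352; 328 288 352; 336 288 351; [0.46386564 0.22589047 0.118     ]
```

```bash
python3 -m pendant '[[5,-0.1,0,0.1,0,0,0],[0,0,0,0,0,0,0],[0,0,0,0,0,0,0],[0,0,0,0,0,0,0],[0,0,0,0,0,0,0],[0,0,0,0,0,0,0],[0,0,0,0,0,0,0]]' 50
```

```text
time: 6.6
tool_pos: [0.4812, 0.2359, 0.0694]
tool_rot: [-0.0, -0.247, 0.969, -0.0]
wrist_force: [0.7, -0.1, -0.7]
grip_width: 0.0274
gripper_force: 49.9
```

```bash
python3 -m pendant '[[4,0,0,0,0,0,0],[4,0,0,-1.2,0,0,0],[4,0,0,0,0,0,0],[0,0,0,0,0,0,0],[0,0,0,0,0,0,0],[0,0,0,0,0,0,0],[0,0,0,0,0,0,0],[0,0,0,0,0,0,0]]' 50
```

```text
time: 7.4
tool_pos: [0.4814, 0.2361, 0.0817]
tool_rot: [0.0, -0.247, 0.969, 0.0]
wrist_force: [-0.8, -0.4, 3.4]
grip_width: 0.0269
gripper_force: 50.0
```

```bash
python3 -m pendant '[[4,0,0,0,0,0,0],[4,0,0,1.1,0,0,0],[4,0,0,0,0,0,0],[0,0,0,0,0,0,0],[0,0,0,0,0,0,0],[0,0,0,0,0,0,0],[0,0,0,0,0,0,0]]' 60 && python3 -m pendant '[[0,0,0,-1,0,0,0],[0,0,0,-2.5,0,0,0],[0,0,0,-3.5,0,0,0],[0,0,0,-3.5,0,0,0],[0,0,0,-1,0,0,0],[0,0,0,0,0,0,0]]' && python3 - <<'E'
from h import *
to(.455,.061,.18,-6)
d=load('top0'); im=cv2.cvtColor(d['pixels'],cv2.COLOR_RGB2HSV)
m=cv2.inRange(im,(100,120,60),(125,255,255)); m[:180]=0; m[236:]=0; m[:,:280]=0; m[:,350:]=0
p=np.argwhere(m)[:,::-1].astype(np.int32); h=cv2.convexHull(p); e=cv2.fitEllipse(h); print(e)
print('rim z.113', onz(d,*e[0],.113)[:2], 'diam', e[1][1]/d['fx']*(.926-.113))
c=onz(d,*e[0],.113)
E
```

```text
time: 8.1
tool_pos: [0.4809, 0.2359, 0.0701]
tool_rot: [-0.0, -0.247, 0.969, -0.0]
wrist_force: [0.3, 0.8, -1.7]
grip_width: 0.0269
gripper_force: 60.0
time: 8.7
tool_pos: [0.4828, 0.2365, 0.1878]
tool_rot: [0.003, -0.247, 0.969, 0.0]
wrist_force: [-0.5, 0.3, -3.0]
grip_width: 0.027
gripper_force: 60.0
t 8.7 pos [0.4828 0.2365 0.1878] shift cm [ 10.83 -14.09   0.74] turn [0.001 0.005 0.603] q [ 0.29  0.14  1.66  0.    1.34 -1.77] F [-0.5  0.3 -3. ] w 0.02695860005128291 59.966018199920654
((313.58087158203125, 208.4287872314453), (41.59724044799805, 42.20185470581055), 68.48922729492188)
rim z.113 [0.60490237 0.04767693] diam 0.07909779979338102
```

```bash
python3 -m pendant '[[0,2,-2.5,0,0,0,0],[0,2.8,-3.5,0,0,0,0],[0,2.8,-3.5,0,0,0,0],[0,2.8,-3.5,0,0,0,0],[0,0.9,-0.9,0,0,0,0],[0,0,0,0,0,0,0]]' && python3 -m pendant '[[0,0,0,0,0,0,0.08],[0,0,0,0,0,0,0.13],[0,0,0,0,0,0,0.13],[0,0,0,0,0,0,0.13],[0,0,0,0,0,0,0.13],[0,0,0,0,0,0,0],[0,0,0,0,0,0,0]]' && python3 - <<'E'
from h import *
to(.4505,.063,.158,-6)
d=snap('wrist','w4'); s=snap('side','s4')
a=d['pixels'][...,::-1]; b=s['pixels'][130:290,250:420,::-1]
cv2.imwrite('pics/c4.png',np.hstack([cv2.resize(a,(440,330)),cv2.resize(b,(350,330),interpolation=cv2.INTER_CUBIC)]))
E
```

```text
time: 9.3
tool_pos: [0.4467, 0.0588, 0.1835]
tool_rot: [-0.002, -0.245, 0.97, 0.001]
wrist_force: [-0.2, 0.7, -2.3]
grip_width: 0.0272
gripper_force: 60.0
time: 10.0
tool_pos: [0.4481, 0.0611, 0.1847]
tool_rot: [-0.001, 0.049, 0.999, 0.0]
wrist_force: [-0.2, -0.1, -2.2]
grip_width: 0.0274
gripper_force: 60.0
t 10.0 pos [0.4481 0.0611 0.1847] shift cm [-0.22  0.21  2.67] turn [ 0.    -0.001  0.007] q [-0.06 -0.04  1.85  0.    1.33 -1.53] F [-0.2 -0.1 -2.2] w 0.027423627916205003 59.96617019176483
```

View pics/c4.png

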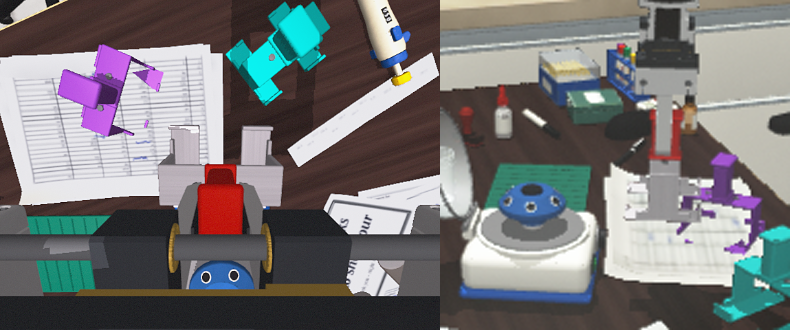

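The puller hangs level, and the rotor is straight ahead at wrist column 322. I'll check the lateral offset numerically.

```bash
python3 - <<'E'
from h import *
d=load('w4'); im=cv2.cvtColor(d['pixels'],cv2.COLOR_RGB2HSV)
m=cv2.inRange(im,(100,120,60),(125,255,255)); m[:370]=0; m[:,:230]=0; m[:,420:]=0
for v in range(376,425,6):
    c=np.where(m[v])[0]; print(v,c.min(),c.max()) if len(c) else 0
print(proj(d,(.6045,.047,.131)),proj(d,(.6045-.042,.047+.004,.113)))
im=d['pixels'].astype(int); m=(im[...,0]>120)&(im[...,1]<60)&(im[...,2]<60)
c=np.where(m[300])[0]; print('flange',c.min(),c.max())
# side: rotor in s4 / puller bottom
s=load('s4'); o=r.observe()['tool_pos']; o[2]-=.0701
X=np.array([.9945,-.1045,0]);Y=np.array([.1045,.9945,0])
for v in[(.046,.052),(-.046,.052),(.032,.052)]: print(v,proj(s,o+X*v[0]+Y*v[1]))
i=cv2.cvtColor(s['pixels'],cv2.COLOR_RGB2HSV); m=cv2.inRange(i,(100,120,60),(125,255,255)); m[:205]=0;m[245:]=0;m[:,:265]=0;m[:,335:]=0
p=np.argwhere(m); print('rotor side bbox',p.min(0),p.max(0)); print(proj(s,(.6045,.047,.131)),proj(s,(.6465,.047,.111)),proj(s,(.5625,.047,.111)))
cv2.imwrite('pics/c5.png',cv2.resize(s['pixels'][190:250,265:365,::-1],None,fx=7,fy=7,interpolation=cv2.INTER_CUBIC))
E
```

```text
382 300 345
388 291 354
394 285 359
400 280 364
406 278 366
412 276 368
418 275 369
(np.float64(320.97443724634485), np.float64(437.30474475493384)) (np.float64(320.7637987973239), np.float64(377.91639472078805))
flange 288 353
(0.046, 0.052) (np.float64(337.9905747532399), np.float64(235.53034596269381))
(-0.046, 0.052) (np.float64(375.69725668298827), np.float64(236.90732904082904))
(0.032, 0.052) (np.float64(343.7001978692693), np.float64(235.73885156464388))
rotor side bbox [219 279] [238 310]
(np.float64(295.4913863435295), np.float64(219.75142254933525)) (np.float64(279.24849417709675), np.float64(227.01971956153656)) (np.float64(312.0453169537934), np.float64(226.71153253494145))
```

View pics/c5.png

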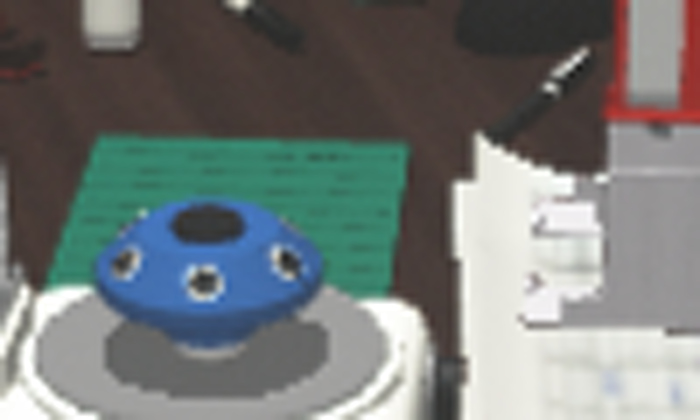

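```bash
python3 -m pendant '[[0,-0.1,0.1,1.2,0,0,0.004],[0,-0.1,0.1,1.4,0,0,0.003],[0,0,0,0,0,0,0],[0,0,0,0,0,0,0]]' && python3 -c "
from h import *
to(.6045,.047,.158,-6)"
```

```text
time: 10.5
tool_pos: [0.4501, 0.0618, 0.1588]
tool_rot: [-0.001, 0.054, 0.999, 0.0]
wrist_force: [-0.1, -0.7, -3.0]
grip_width: 0.0272
gripper_force: 60.0
t 10.5 pos [0.4501 0.0618 0.1588] shift cm [-15.51   0.2    0.05] turn [-0.    -0.002 -0.004] q [-0.05 -0.01  1.88  0.    1.27 -1.52] F [-0.1 -0.7 -3. ] w 0.027181261301480894 59.96601462364197
```

```bash
python3 -m pendant '[[0,-1.5,0.1,0,0,0,0],[0,-2,0,0,0,0,0],[0,-2,0,0,0,0,0],[0,-2,0,0,0,0,0],[0,-1.5,0,0,0,0,0],[0,0,0,0,0,0,0],[0,0,0,0,0,0,0]]' && python3 -c "
from h import *
to(.6045,.047,.158,-6)
d=snap('wrist','w6');im=cv2.cvtColor(d['pixels'],cv2.COLOR_RGB2HSV)
m=cv2.inRange(im,(100,120,60),(125,255,255)); m[:370]=0
for v in range(376,430,8):
    c=np.where(m[v])[0]; print(v,c.min(),c.max()) if len(c) else 0
print(proj(d,(.6045,.047,.131)))
"
```

```text
time: 11.2
tool_pos: [0.5399, 0.0529, 0.1596]
tool_rot: [-0.0, 0.054, 0.999, 0.0]
wrist_force: [0.3, -0.4, -3.1]
grip_width: 0.0274
gripper_force: 60.0
t 11.2 pos [0.5399 0.0529 0.1596] shift cm [-6.48  0.11  0.16] turn [ 0.    -0.    -0.004] q [-0.06  0.18  1.67  0.    1.29 -1.52] F [ 0.3 -0.4 -3.1] w 0.027362831727708568 59.966171979904175
384 293 341
(np.float64(321.00641074074576), np.float64(353.6966161483398))
```

```bash
python3 -m pendant '[[0,-1,0.1,0.1,0,0,0],[0,-1.4,0,0,0,0,0],[0,-1.4,0,0,0,0,0],[0,-1.4,0,0,0,0,0],[0,-1.2,0,0,0,0,0],[0,0,0,0,0,0,0],[0,0,0,0,0,0,0]]' && python3 - <<'E'
from h import *
to(.6045,.047,.158,-6)
s=snap('side','s7'); t=snap('top','t7')
a=cv2.resize(s['pixels'][165:265,255:355,::-1],(400,400),interpolation=cv2.INTER_CUBIC)
b=cv2.resize(t['pixels'][150:270,255:375,::-1],(400,400),interpolation=cv2.INTER_CUBIC)
cv2.imwrite('pics/c7.png',np.hstack([a,b]))
E
```

```text
time: 11.95
tool_pos: [0.6035, 0.0471, 0.1582]
tool_rot: [-0.0, 0.054, 0.999, 0.0]
wrist_force: [0.2, 0.2, -2.7]
grip_width: 0.0272
gripper_force: 60.0
t 11.95 pos [0.6035 0.0471 0.1582] shift cm [-0.1   0.    0.02] turn [ 0.    -0.001 -0.004] q [-0.07  0.31  1.51  0.    1.32 -1.53] F [ 0.2  0.2 -2.7] w 0.027226779315072214 59.96625244617462
```

View pics/c7.png

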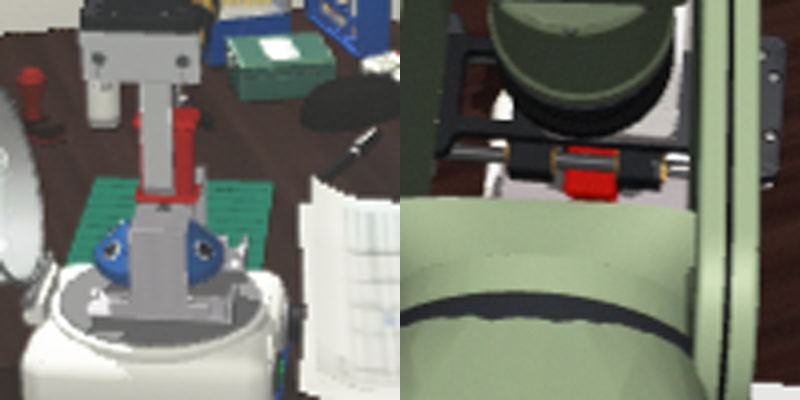

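Side view: the prongs lie under the disc, centred on it (disc spans crop 93–223, leg at 160). I'll lift slowly.

```bash
python3 -m pendant '[[0,-0.1,0,-0.3,0,0,0],[0,0,0,-0.3,0,0,0],[0,0,0,-0.3,0,0,0],[0,0,0,-0.2,0,0,0],[0,0,0,0,0,0,0]]' && for i in 1 2 3 4; do python3 -m pendant '[[0,0,0,-0.1,0,0,0],[0,0,0,-0.1,0,0,0],[0,0,0,0,0,0,0]]' | grep -E "pos|wrist"; done
```

```text
time: 12.55
tool_pos: [0.605, 0.0469, 0.1698]
tool_rot: [0.0, 0.054, 0.999, 0.0]
wrist_force: [-0.3, 0.5, -3.5]
grip_width: 0.0273
gripper_force: 60.0
tool_pos: [0.6045, 0.0469, 0.1709]
wrist_force: [-1.6, -0.0, -3.9]
tool_pos: [0.6039, 0.0469, 0.1719]
wrist_force: [0.7, 0.1, -10.6]
tool_pos: [0.6039, 0.0469, 0.174]
wrist_force: [0.2, 0.9, -15.3]
tool_pos: [0.6063, 0.0468, 0.1801]
wrist_force: [-0.5, -0.3, -4.8]
```

```bash
python3 -m pendant '[[0,0,0,-0.3,0,0,0],[0,0,0,-0.6,0,0,0],[0,0,0,-0.8,0,0,0],[0,0,0,-0.8,0,0,0],[0,0,0,-0.8,0,0,0],[0,0,0,-0.8,0,0,0],[0,0,0,-0.6,0,0,0],[0,0,0,-0.2,0,0,0],[0,0,0,0,0,0,0],[0,0,0,0,0,0,0]]' && python3 - <<'E'
from h import *
d=load('top0')
P=np.array([onz(d,*p,.005)[:2] for p in [(393,184),(485,187),(485,255),(391,250)]]); print(P.mean(0))
to(.602,-.19,.225,-6)
s=snap('side','s8'); a=cv2.resize(s['pixels'][140:260,235:375,::-1],(700,600),interpolation=cv2.INTER_CUBIC); cv2.imwrite('pics/c8.png',a)
E
```

```text
time: 14.75
tool_pos: [0.6046, 0.0469, 0.226]
tool_rot: [-0.0, 0.054, 0.999, 0.0]
wrist_force: [-0.2, 0.5, -3.9]
grip_width: 0.027
gripper_force: 60.0
[ 0.60490468 -0.22125697]
t 14.75 pos [0.6046 0.0469 0.226 ] shift cm [ -2.31 -23.58   0.1 ] turn [-0.    -0.001 -0.004] q [-0.07  0.26  1.44  0.    1.45 -1.53] F [-0.2  0.5 -3.9] w 0.027025272991045176 59.96562302112579
```

View pics/c8.png

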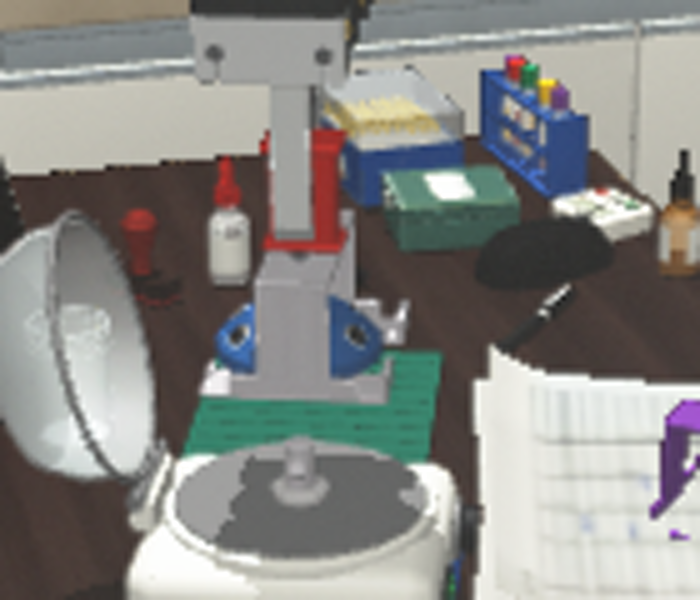

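The rotor is level on the prongs and the spindle is clear. I'll carry it to the mat at about (0.625, -0.215).

```bash
python3 -m pendant '[[0,0,-0.5,0,0,0,0],[0,0,-1,0,0,0,0],[0,0,-1.5,0,0,0,0],[0,0,-2,0,0,0,0],[0,0,-2.2,0,0,0,0],[0,0,-2.2,0,0,0,0],[0,0,-2.2,0,0,0,0],[0,0,-2.2,0,0,0,0],[0,0,-2.2,0,0,0,0],[0,0,-2.2,0,0,0,0]]' && python3 -m pendant '[[0,-0.3,-2,0,0,0,0],[0,-0.6,-1.8,0,0,0,0],[0,-0.9,-1.5,0,0,0,0],[0,-1,-1,0,0,0,0],[0,-1,-0.4,0,0,0,0],[0,-0.6,0,0,0,0,0],[0,-0.2,0,0,0,0,0],[0,0,0,0,0,0,0],[0,0,0,0,0,0,0]]' && python3 -c "
from h import *
to(.625,-.215,.0905,-6)
s=snap('side','s9')
t=snap('top','t9')
w=snap('wrist','w9')
cv2.imwrite('pics/c9.png',np.hstack([cv2.resize(s['pixels'][150:260,230:340,::-1],(400,400)),cv2.resize(w['pixels'][...,::-1],(400,400))]))"
```

```text
time: 15.8
tool_pos: [0.5845, -0.1364, 0.2264]
tool_rot: [-0.0, 0.055, 0.998, -0.0]
wrist_force: [0.3, -0.4, -3.8]
grip_width: 0.0273
gripper_force: 60.0
time: 16.7
tool_pos: [0.6234, -0.2049, 0.2263]
tool_rot: [-0.0, 0.054, 0.999, 0.0]
wrist_force: [0.2, -0.4, -4.6]
grip_width: 0.0272
gripper_force: 60.0
t 16.7 pos [ 0.6234 -0.2049  0.2263] shift cm [-0.27 -0.99 13.58] turn [ 0.    -0.001 -0.003] q [-0.45  0.36  1.3   0.    1.48 -1.91] F [ 0.2 -0.4 -4.6] w 0.02715535545335943 59.96563374996185
```

```bash
python3 -m pendant '[[0,0,0,0.5,0,0,0],[0,0,0,1,0,0,0],[0,0,0,1.6,0,0,0],[0,0,0,2,0,0,0],[0,0,0,2,0,0,0],[0,0,0,2,0,0,0],[0,0,0,1.5,0,0,0],[0,0,0,0.8,0,0,0],[0,0,0,0.4,0,0,0],[0,0,0,0,0,0,0]]' && python3 -m pendant '[[0,0,0,0.2,0,0,0],[0,0,0,0.2,0,0,0],[0,0,0,0.2,0,0,0],[0,0,0,0,0,0,0]]'
```

```text
time: 17.85
tool_pos: [0.6236, -0.2057, 0.1081]
tool_rot: [-0.0, 0.054, 0.999, 0.0]
wrist_force: [-0.1, 0.1, -4.4]
grip_width: 0.0267
gripper_force: 60.0
time: 18.25
tool_pos: [0.6235, -0.2056, 0.1024]
tool_rot: [-0.0, 0.054, 0.999, 0.0]
wrist_force: [-0.0, 1.2, -4.2]
grip_width: 0.027
gripper_force: 60.0
```

```bash
for i in 1 2 3 4 5; do python3 -m pendant '[[0,0,0,0.1,0,0,0],[0,0,0,0.1,0,0,0],[0,0,0,0.1,0,0,0],[0,0,0,0,0,0,0]]' | grep -E "pos|wrist"; done
```

```text
tool_pos: [0.6234, -0.2056, 0.0992]
wrist_force: [0.3, -1.2, -5.1]
tool_pos: [0.6234, -0.2056, 0.0962]
wrist_force: [-0.3, -0.3, -3.6]
tool_pos: [0.6234, -0.2056, 0.0932]
wrist_force: [-0.2, 0.5, -4.9]
tool_pos: [0.6234, -0.2056, 0.0902]
wrist_force: [0.0, -1.0, -3.6]
tool_pos: [0.6238, -0.2057, 0.0877]
wrist_force: [0.2, 0.5, -2.7]
```

```bash
python3 -m pendant '[[0,0,0,0.1,0,0,0],[0,0,0,0.1,0,0,0],[0,0,0,0.2,0,0,0],[0,0,0,0.2,0,0,0],[0,0,0,0.2,0,0,0],[0,0,0,0,0,0,0],[0,0,0,0,0,0,0]]' && python3 -m pendant '[[0,0.3,0,0,0,0,0],[0,0.6,0,0,0,0,0],[0,0.8,0,0,0,0,0],[0,0.8,0,0,0,0,0],[0,0.8,0,0,0,0,0],[0,0,0,0,0,0,0]]'
```

```text
time: 20.95
tool_pos: [0.6235, -0.2056, 0.0793]
tool_rot: [-0.0, 0.054, 0.999, 0.0]
wrist_force: [-0.0, -0.6, -2.8]
grip_width: 0.0272
gripper_force: 60.0
time: 21.55
tool_pos: [0.5892, -0.2018, 0.0793]
tool_rot: [-0.001, 0.055, 0.999, 0.0]
wrist_force: [-0.1, -0.1, -2.5]
grip_width: 0.0271
gripper_force: 60.0
```

```bash
python3 -m pendant '[[0,1,0,0,0,0,0],[0,1.5,0,0,0,0,0],[0,1.8,0,0,0,0,0],[0,1.8,0,0,0,0,0],[0,1.8,0,0,0,0,0],[0,1.5,0,0,0,0,0],[0,1.2,0,0,0,0,0],[0,0.6,0,0,0,0,0],[0,0,0,0,0,0,0],[0,0,0,0,0,0,0]]' && python3 - <<'E'
from h import *
to(.479,-.19,.0705,-6)
for n,z in (('side',0),('wrist',0)):
    s=snap(n,n+'10'); i=cv2.cvtColor(s['pixels'],cv2.COLOR_RGB2HSV); m=cv2.inRange(i,(100,120,60),(125,255,255))
    k,l,st,c=cv2.connectedComponentsWithStats(m)
    print(n,[(st[j].tolist(),c[j].round(0).tolist()) for j in range(1,k) if st[j,4]>60], proj(s,(.624,-.2056,.03)),proj(s,(.624,-.2056,.05)))
s=load('wrist10')
i=cv2.cvtColor(s['pixels'],cv2.COLOR_RGB2HSV);m=cv2.inRange(i,(130,80,60),(155,255,255)); p=np.argwhere(m)
if len(p): 
  k,l,st,c=cv2.connectedComponentsWithStats(m); print('purple',[st[j].tolist() for j in range(1,k) if st[j,4]>40])
X=np.array([.994,-.108,0]);Y=np.array([.108,.994,0]);o=r.observe()['tool_pos'].copy();o[2]=0
for v in[(-.046,.052),(-.046,-.052)]: print('rear corner',o+X*v[0]+Y*v[1],proj(s,o+X*v[0]+Y*v[1]))
E
```

```text
time: 22.55
tool_pos: [0.4801, -0.1902, 0.0798]
tool_rot: [0.001, 0.054, 0.999, -0.0]
wrist_force: [-0.0, -0.1, -2.2]
grip_width: 0.0274
gripper_force: 60.0
t 22.55 pos [ 0.4801 -0.1902  0.0798] shift cm [0.11 0.01 0.93] turn [-0.     0.001 -0.004] q [-0.55  0.23  1.8   0.    1.11 -2.01] F [-0.  -0.1 -2.2] w 0.027419989585411614 59.966134428977966
side [([569, 46, 46, 9, 263], [591.0, 50.0]), ([546, 75, 91, 219, 11317], [589.0, 166.0]), ([452, 130, 49, 100, 2014], [477.0, 194.0]), ([298, 164, 28, 17, 132], [312.0, 172.0]), ([207, 176, 13, 9, 85], [212.0, 180.0]), ([278, 209, 27, 17, 254], [291.0, 217.0]), ([259, 263, 66, 14, 318], [293.0, 273.0]), ([182, 278, 19, 15, 226], [191.0, 285.0]), ([409, 310, 11, 13, 97], [415.0, 316.0]), ([420, 321, 13, 9, 73], [427.0, 325.0])] (np.float64(291.5153848525187), np.float64(215.84431271422469)) (np.float64(291.354604171756), np.float64(209.89212718960664))
wrist [([542, 275, 83, 66, 1777], [569.0, 298.0]), ([526, 379, 26, 52, 835], [538.0, 404.0]), ([271, 381, 99, 40, 2568], [321.0, 402.0])] (np.float64(319.9390620418455), np.float64(427.7146181787507)) (np.float64(319.9383675254587), np.float64(448.7529503761929))
purple [[403, 0, 205, 133, 10162], [622, 0, 18, 3, 44], [384, 44, 23, 48, 296]]
rear corner [ 0.44014876 -0.13355269  0.        ] (np.float64(388.9149565271573), np.float64(182.59317612924647))
rear corner [ 0.42891676 -0.23692869  0.        ] (np.float64(249.77126006792653), np.float64(182.74625819893433))
```

```bash
python3 -m pendant '[[0,0.4,0,0,0,0,0],[0,0.4,0,0,0,0,0],[0,0,0,0.4,0,0,0],[0,0,0,0.3,0,0,0],[0,0,0,0.1,0,0,0],[0,0,0,0.1,0,0,0],[0,0,0,0,0,0,0]]'; python3 -m pendant '[[0,0,0,0.1,0,0,0],[0,0,0,0,0,0,0]]'
```

```text
time: 23.35
tool_pos: [0.4715, -0.189, 0.0703]
tool_rot: [-0.0, 0.054, 0.999, 0.0]
wrist_force: [0.1, -0.6, -2.9]
grip_width: 0.0268
gripper_force: 60.0
time: 23.55
tool_pos: [0.472, -0.1892, 0.0699]
tool_rot: [0.0, 0.054, 0.999, -0.0]
wrist_force: [-0.2, 0.4, -0.1]
grip_width: 0.0271
gripper_force: 60.0
```

Contact with the desk. I'll release and retreat straight up.

```bash
python3 -m pendant '[[5,0,0,0,0,0,0],[5,0,0,0,0,0,0],[5,0,0,0,0,0,0],[5,0,0,0,0,0,0],[5,0,0,-1,0,0,0],[5,0,0,-2,0,0,0],[5,0,0,-3,0,0,0],[5,0,0,-4,0,0,0],[5,0,0,-4,0,0,0],[5,0,0,0,0,0,0]]' && python3 - <<'E'
from h import *
s=snap('wrist','w11'); i=s['pixels'].astype(int); m=((i[...,0]>120)&(i[...,1]<60)&(i[...,2]<60)).astype(np.uint8)
k,l,st,c=cv2.connectedComponentsWithStats(m); print([st[j].tolist() for j in range(1,k) if st[j,4]>80])
for x in(-.02,.02):
  for y in(-.014,.014): print(proj(s,(.472+x*.994+y*.108,-.189-x*.108+y*.994,.118)))
s=snap('side','s11'); i=cv2.cvtColor(s['pixels'],cv2.COLOR_RGB2HSV); m=cv2.inRange(i,(100,120,60),(125,255,255))[195:235,265:320]
p=np.argwhere(m); print('rotor',p.min(0)+[195,265],p.max(0)+[195,265],proj(s,(.666,-.2056,.028)),proj(s,(.582,-.2056,.028)),proj(s,(.624,-.2056,.05)))
# bottle/beaker/cup difference vs start
a=load('side0')['pixels'].astype(int); print('side diff bottle/beaker', (abs(a-s['pixels'].astype(int)).max(2)>40)[260:345,205:290].sum())
b=load('top0')['pixels'].astype(int); t=snap('top','t11')['pixels'].astype(int); D=abs(b-t).max(2)>40; print('top diff cup',D[125:170,405:445].sum(),'bottle',D[130:215,155:220].sum())
E
```

```text
time: 24.55
tool_pos: [0.4756, -0.1915, 0.2172]
tool_rot: [0.006, 0.054, 0.999, -0.003]
wrist_force: [1.2, 0.3, -0.4]
grip_width: 0.0501
gripper_force: 0.0
[[307, 196, 33, 55, 1644]]
(np.float64(305.46026774754904), np.float64(206.67893778139296))
(np.float64(339.7729625846208), np.float64(206.6761069184338))
(np.float64(306.0095217813618), np.float64(253.54194182905627))
(np.float64(339.1404143178053), np.float64(253.56381457758852))
rotor [209 278] [225 304] (np.float64(277.94465778308864), np.float64(216.55850071273878)) (np.float64(305.1054684540412), np.float64(216.31298098645453)) (np.float64(291.354604171756), np.float64(209.89212718960664))
side diff bottle/beaker 2
top diff cup 0 bottle 9
```

Everything is where it should be. I'll hand the job in.

```bash
python3 -m pendant '[[5,0,0,0,0,0,0],[5,0,0,0,0,0,0],[5,0,0,0,0,0,0]]' | head -2; python3 -c "
from rig import r
print(r.job_done())"
```

```text
time: 25.0
tool_pos: [0.4708, -0.1886, 0.2081]
the job is handed in; nothing more can be done
None
```

The job is handed in at about 25 s (verdict not shown): the last images put the rotor upright on the mat, the puller released and upright on the desk about 15 cm from it, and the bottle, beaker and cup unmoved.

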